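# Hang the tile cutters on the hook, largest first

## Task

Put away the three clay tile cutters: hang them by their loop handles on the hook of the stand, one after another in order of size - the large blue one first, nearest the post, then the medium yellow one in front of it, and the small red one last, nearest the tip. Leave each hanging free at rest, and do not push aside or knock over the other things on the table.

Things in the scene. Friction and masses are not known exactly. Their poses are not given: they have to be found in the camera images.
- cutter_large: large clay tile cutter: open square frame of steel strip, 110 x 110 mm, 24 mm deep (x), walls 4 mm, about 160 g, standing free on its lower edge, a stiff blue loop handle on the middle of its top edge. Origin: centre of its underside; x through frame and loop, y along the edge, z up. Front and back alike. Grip the loop from above over its legs' outsides, closing along y (50 mm)
- cutter_large_eye (a point): underside of the blue loop's top bar, which bears on the hook, z = 160 mm in the cutter's frame. Loop: 50 mm wide outside (y), z = 110 to 166 mm, strap 6 mm thick, 12 mm wide (x). Legs upright with flat outsides for 42 mm above the frame, then sloping in to a 20 mm top bar. Opening 38 mm wide, 50 mm high
- cutter_medium: medium clay tile cutter: open square frame of steel strip, 90 x 90 mm, 24 mm deep (x), walls 4 mm, about 130 g, standing free on its lower edge, a stiff yellow loop handle on the middle of its top edge. Origin: centre of its underside; x through frame and loop, y along the edge, z up. Front and back alike. Grip the loop from above over its legs' outsides, closing along y (50 mm)
- cutter_medium_eye (a point): underside of the yellow loop's top bar, which bears on the hook, z = 140 mm in the cutter's frame. Loop: 50 mm wide outside (y), z = 90 to 146 mm, strap 6 mm thick, 12 mm wide (x). Legs upright with flat outsides for 42 mm above the frame, then sloping in to a 20 mm top bar. Opening 38 mm wide, 50 mm high
- cutter_small: small clay tile cutter: open square frame of steel strip, 70 x 70 mm, 24 mm deep (x), walls 4 mm, about 100 g, standing free on its lower edge, a stiff red loop handle on the middle of its top edge. Origin: centre of its underside; x through frame and loop, y along the edge, z up. Front and back alike. Grip the loop from above over its legs' outsides, closing along y (50 mm)
- cutter_small_eye (a point): underside of the red loop's top bar, which bears on the hook, z = 120 mm in the cutter's frame. Loop: 50 mm wide outside (y), z = 70 to 126 mm, strap 6 mm thick, 12 mm wide (x). Legs upright with flat outsides for 42 mm above the frame, then sloping in to a 20 mm top bar. Opening 38 mm wide, 50 mm high
- hook_stand: hook stand, fixed: dark steel base 130 x 130 x 12 mm, wooden post 24 x 24 mm, 225 mm high, one level round aluminium hook arm 10 mm thick leaving the post along the stand's -x (roughly towards the robot), with room for all three cutters one in front of another. Origin: centre of the base's underside; x from hook tip to post, z up. Arm at y = 0, top line at z = 210 mm
- hook_root (a point): where the top line of the hook arm meets the post, x = -12, z = 210 mm in the stand's frame. From here the arm is level to x = -147 mm, then turns up to the tip. A cutter that hangs has its eye at z = 210 mm
- hook_tip (a point): top of the upturned end of the hook, x = -157, z = 224 mm in the stand's frame
- stamp_a: grey spool-shaped clay stamp, 22 mm wide, 32 mm high, standing loose on the plywood board; a bystander. Origin: centre of its underside
- stamp_b: grey spool-shaped clay stamp, 22 mm wide, 32 mm high, standing loose on the plywood board; a bystander. Origin: centre of its underside
- stamp_c: white spool-shaped clay stamp, 22 mm wide, 32 mm high, standing loose on the plywood board; a bystander. Origin: centre of its underside
- clay_dish: round shallow clay-coloured dish, 180 mm wide, 22 mm high, loose; a bystander. Origin: centre of its underside
- cup: small blue ceramic bowl, 76 mm wide, 42 mm high, loose; a bystander. Origin: centre of its underside
- water_bowl: grey plastic bowl, 190 mm wide, 75 mm high, loose; a bystander. Origin: centre of its underside
- brush_pot: mauve pot with brushes, 84 mm wide, 205 mm high with the brushes, loose; a bystander. Origin: centre of its underside
Not all that is in view belongs to the job. Leave any black look-alike of the cutter_large alone. What is shaped like the cutter_medium but pink is not meant.

How it is judged:
On the way, in this order (a step that is already met when the one before it is completed fails the run):
1. the large cutter hangs released on the hook (x of cutter_large_eye in the frame of hook_stand between -0.15 and -0.012 m and y of cutter_large_eye in the frame of hook_stand between -0.02 and 0.02 m and z of cutter_large_eye in the frame of hook_stand between 0.203 and 0.217 m and angle between cutter_large's own z axis and vertical below 0.3 rad and contact force between the fingers and cutter_large below 0.05 N and linear speed of cutter_large below 0.05 m/s), for 0.2 s.
2. the medium cutter hangs released in front of the large one (x of cutter_large_eye in the frame of hook_stand between -0.15 and -0.012 m and y of cutter_large_eye in the frame of hook_stand between -0.02 and 0.02 m and z of cutter_large_eye in the frame of hook_stand between 0.203 and 0.217 m and angle between each of cutter_large, cutter_medium's own z axis and vertical below 0.3 rad and x of cutter_medium_eye in the frame of hook_stand between -0.15 and -0.012 m and y of cutter_medium_eye in the frame of hook_stand between -0.02 and 0.02 m and z of cutter_medium_eye in the frame of hook_stand between 0.203 and 0.217 m and contact force between the fingers and cutter_medium below 0.05 N and linear speed of cutter_medium below 0.05 m/s and ((x of hook_root in the frame of cutter_large above 0 m and x of cutter_medium_eye in the frame of cutter_large below -0.012 m) or (x of hook_root in the frame of cutter_large below 0 m and x of cutter_medium_eye in the frame of cutter_large above 0.012 m))), for 0.2 s.
3. the small cutter hangs released in front of the medium one (x of cutter_large_eye in the frame of hook_stand between -0.15 and -0.012 m and y of cutter_large_eye in the frame of hook_stand between -0.02 and 0.02 m and z of cutter_large_eye in the frame of hook_stand between 0.203 and 0.217 m and angle between each of cutter_large, cutter_medium, cutter_small's own z axis and vertical below 0.3 rad and x of cutter_medium_eye in the frame of hook_stand between -0.15 and -0.012 m and y of cutter_medium_eye in the frame of hook_stand between -0.02 and 0.02 m and z of cutter_medium_eye in the frame of hook_stand between 0.203 and 0.217 m and x of cutter_small_eye in the frame of hook_stand between -0.15 and -0.012 m and y of cutter_small_eye in the frame of hook_stand between -0.02 and 0.02 m and z of cutter_small_eye in the frame of hook_stand between 0.203 and 0.217 m and contact force between the fingers and cutter_small below 0.05 N and linear speed of cutter_small below 0.05 m/s and ((x of hook_root in the frame of cutter_large above 0 m and x of cutter_medium_eye in the frame of cutter_large below -0.012 m) or (x of hook_root in the frame of cutter_large below 0 m and x of cutter_medium_eye in the frame of cutter_large above 0.012 m)) and ((x of hook_root in the frame of cutter_medium above 0 m and x of cutter_small_eye in the frame of cutter_medium below -0.012 m) or (x of hook_root in the frame of cutter_medium below 0 m and x of cutter_small_eye in the frame of cutter_medium above 0.012 m))), for 0.2 s.
At the end, for the whole second after the job is handed in: All three hang released and at rest on the hook arm: eyes between post and tip, within 20 mm sideways and 7 mm in height of its top line, tilt under 0.3 rad; large nearest the post, then medium, small nearest the tip, eyes over 12 mm apart. Bystanders moved under 30 mm (all of step 3 and contact force between the fingers and cutter_large below 0.05 N and linear speed of each of cutter_large, cutter_medium below 0.05 m/s and contact force between the fingers and cutter_medium below 0.05 N); the robot touches nothing.
It fails at once if a stamp is pushed more than 30 mm or tipped over (distance of any of stamp_a, stamp_b, stamp_c from where it was at the start of the episode above 0.03 m or angle between any of stamp_a, stamp_b, stamp_c's own z axis and vertical above 0.6 rad).
It fails at once if the clay dish is pushed more than 30 mm or tipped over (distance of clay_dish from where it was at the start of the episode above 0.03 m or angle between clay_dish's own z axis and vertical above 0.6 rad).
It fails at once if the cup or the water bowl is pushed more than 30 mm or tipped over (distance of any of cup, water_bowl from where it was at the start of the episode above 0.03 m or angle between any of cup, water_bowl's own z axis and vertical above 0.6 rad).
It fails at once if the brush pot is pushed more than 30 mm or tipped over (distance of brush_pot from where it was at the start of the episode above 0.03 m or angle between brush_pot's own z axis and vertical above 0.6 rad).
It also fails if it takes over 72 s, if anything falls off the work surface, if the arm or the gripper's body presses on something with over 40 N, if the wrist force passes 120 N, or if a joint passes its speed limit or range.

## Robot

A 7-joint arm with a two-finger parallel gripper is mounted at the origin on the work surface. World frame = base frame: x ahead of the robot, y to its left, z up, the work surface at z = 0. Lengths are in m, angles in rad, forces in N, time in s.
With the tool pointing down it reaches from about 0.4 to 0.85 m from the base axis. Payload 6.9 kg.
Tool frame: the origin (TCP) lies midway between the tips of the shut fingers; the grasp point (between the pads) lies arm.tcp_to_grasp behind it (arm.tcp_to_grasp is the distance from the TCP to the grasp point, in m); x points along the fingers, y is the direction in which the jaws open and shut, and the axes are right-handed (so a half turn about x gives the same grasp; the last joint's range is limited). The gripper opens to 85 mm and grips with 20 to 120 N. Pads are 22 mm wide; open, the fingers measure 114 mm over their backs; the gripper's body (76 mm by 85 mm) begins 54 mm behind the grasp point. The pads swing forward as they close: fully open they stand 13 mm farther back than shut.
Start: joints at [-1.159, 0.507, -0.238, 1.5, 0.126, 1.149, -0.155], TCP at [0.188, 0.596, 0.231] pointing down, gripper open.
Joint ranges: [-3.08, 3.08], [-0.24, 2.05], [-1.43, 1.35], [0, 2.5], [-1.52, 4.66], [0.17, 1.96], [-2.89, 2.89]. Speed limits (rad/s): [2.39, 2.39, 3.14, 3.14, 3.14, 3.14, 3.14].

## Interface

Orientations are given as a unit quaternion [x, y, z, w].
In Python, from rig import arm, viewer gives the robot as it stands.
- The arm moves only by the tool send_rows, never from a script. Its argument "increments" is a list that holds one entry, the list of rows, each a list of 7 numbers: the finger opening in mm, from 0 to 85.4, then the shift along the tool's x, y, z in mm, then the turn, a rotation vector about the tool's x, y, z in rad. A call has 1 to 8 rows; each row is the pose to reach, as a shift and turn from the pose commanded when the call began, along the tool's axes at that moment; what a row does not reach only later rows make up. A row lasts 1/12 s, in which the tool goes at most 41.7 mm and 7.16 degrees, less where a joint would pass 70% of its speed; a pose out of reach is approached as far as the arm can. A call with a gripper value outside its range is refused whole. The fingers move at their own pace and stop on an object; "force" is the grip in N (left out, the last holds). Time passes only in rows, so rows that repeat a pose let the fingers close. It gives the time, the measured TCP pose, the force and the opening at its end, in the units of the state.
- arm.state(): the state, without advancing time (a new reading comes with each control period).
- viewer.snapshot(name): name is "scene" or "top"; returns (picture, depth): 420x560x3 uint8, red, green, blue; 420x560 float32, m along the optical axis (not along the pixel's ray), 0 where there is no reading.
- viewer.camera_model(name): a dict with "vfov" (degrees; the focal length in pixels is half the picture's height over the tangent of half this angle, whatever the lens; pixels are square), "cx", "cy" (the principal point, pixels), "rvec" (rotation vector, rad) and "tvec" (3), from world to camera coordinates, as OpenCV has them. Camera axes: x right, y down, z forward; pixel columns grow to the right and rows downward; lengths in m; the calibration is good to about 2 mm. A picture is of the moment at which its call begins. camera_model takes no time and is no camera call.
- arm.sign_off(): hands the job in, once; it reports no verdict.
The state is a dict: "time_s": time; "qpos": joint angles; "qd": joint speeds; "joint_torque": joint torques, N m; "ee_pos": TCP position; "orientation": TCP orientation; "wrist_force": force on the tool from outside, world axes, zero at the start; "wrist_torque": the same for the moment, N m; "opening": opening from 0.0 (shut) to 1.0 (fully open).
Only numpy, scipy, OpenCV 4.12 (cv2) and the standard library are available. Lean on these libraries where they do the work, as an engineer would, in place of code of your own. Each camera call takes 0.05 s, during which the arm holds its last target. There are 200 camera calls.

## Working session

There is one attempt and no reset: what is moved stays moved. The work goes in short steps, Python scripts to look and compute and a tool call to move; the robot and the scene stay as the last step left them, time stands still between calls to the robot, and variables do not carry over. Pictures are saved under pics/ and viewed, about 8 in all and at most 12, crops included, and the job is handed in when it is done.

Besides the shell and the picture viewer there is one more tool, called by a JSON object that holds its "api" and its "payload". send_rows: Moves the arm, as the interface text tells. Its arguments: {"type":"object","properties":{"increments":{"type":"array","items":{"type":"array","items":{"type":"array","items":{"type":"number"}}}},"force":{"type":"number"}},"required":["increments"]}

```bash
ls; mkdir -p pics
cat > h.py <<'E'
import numpy as np, cv2
from rig import arm, viewer
def cam(n):
    m=viewer.camera_model(n); R=cv2.Rodrigues(np.array(m["rvec"],float))[0]; t=np.array(m["tvec"],float).ravel()
    f=210/np.tan(np.radians(m["vfov"])/2); return f,m["cx"],m["cy"],R,t,m
def snap(n,fn=None):
    p,d=viewer.snapshot(n)
    if fn: cv2.imwrite("pics/"+fn,p[:,:,::-1])
    return p,d
def cloud(n,d):
    f,cx,cy,R,t,_=cam(n); v,u=np.mgrid[:420,:560]
    c=np.stack([(u-cx)/f*d,(v-cy)/f*d,d],-1); return (c-t)@R   # world
def proj(n,P):
    f,cx,cy,R,t,_=cam(n); c=np.asarray(P)@R.T+t; return np.stack([f*c[...,0]/c[...,2]+cx,f*c[...,1]/c[...,2]+cy],-1)
E
python3 - <<'E'
from h import *
for n in("scene","top"):
    p,d=snap(n,n+"0.png"); np.savez(n+"0.npz",p=p,d=d); print(cam(n))
    print(np.median(d[d>0]),(d==0).mean())
print(arm.state(),arm.tcp_to_grasp)
E
```

```text
pics
(np.float64(512.2522432277052), 279.37846115845053, 206.49079969688984, array([[ 0.22225599,  0.97498155,  0.00364107],
       [ 0.76985448, -0.1732014 , -0.61426814],
       [-0.59826947,  0.13932787, -0.78908896]]), array([-0.14414313, -0.31198287,  1.84130503]), {'vfov': 44.58277316429651, 'cx': 279.37846115845053, 'cy': 206.49079969688984, 'rvec': array([ 2.00698025,  1.60301082, -0.54629532]), 'tvec': array([-0.14414313, -0.31198287,  1.84130503])})
1.6695988 0.0037414965986394557
(np.float64(394.7551249871073), 267.7358754101719, 214.61741883985448, array([[ 0.02709385, -0.99930962,  0.0254205 ],
       [-0.99260294, -0.02990519, -0.11766514],
       [ 0.11834411, -0.02204446, -0.99272791]]), array([0.0060094 , 0.55281323, 1.46775897]), {'vfov': 56.02375419706439, 'cx': 267.7358754101719, 'cy': 214.61741883985448, 'rvec': array([ 2.20229739, -2.14017961,  0.15446566]), 'tvec': array([0.0060094 , 0.55281323, 1.46775897])})
1.5768647 0.0038180272108843537
{'time_s': 0.1, 'qpos': array([-1.15954789,  0.5082539 , -0.23752641,  1.50100331,  0.12574924,
        1.14889124, -0.15478307]), 'qd': array([-3.56335053e-04, -1.04309954e-04,  4.04655057e-04, -2.51796654e-03,
       -3.15923081e-04,  4.88225913e-05, -5.78576225e-04]), 'joint_torque': array([-4.65176941e-03, -6.21837401e+01, -2.19477519e+00, -2.50210422e+01,
        1.24935349e-02,  7.75136839e-03,  6.23112186e-06]), 'ee_pos': array([0.18808695, 0.59557658, 0.23052655]), 'orientation': array([ 0.10711413,  0.69892117, -0.10821281,  0.69880308]), 'wrist_force': array([-0.43931582,  0.46164493,  0.66751219]), 'wrist_torque': array([ 0.04168286, -0.05383678, -0.0142491 ]), 'opening': 1.0016064611225317} 0.0187
```

View pics/scene0.png

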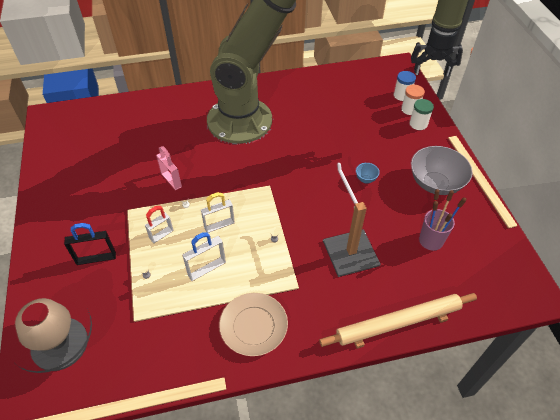

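View pics/top0.png

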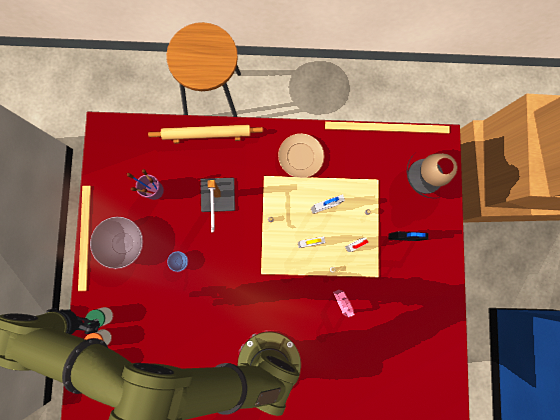

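Scene view: the robot is at the top and the stand at (352,250). Candidates:

| Thing | Pixel | Decision |
|---|---|---|
| Blue loop on steel frame | (204,255) | take as large |
| Blue loop on black frame | (90,243) | look-alike, leave |
| Yellow loop | (217,212) | take as medium |
| Pink | (168,168) | leave |
| Red loop | (158,224) | take as small |

In the top view the same things are at: blue (327,205), yellow (312,242), red (357,244), black (408,236), pink (344,303). The hook runs from (212,190) to its tip near (212,230).

```bash
cat > m.py <<'E'
from h import *
HUE={"blue":(100,125,120,60),"yellow":(22,32,150,120),"red":(0,6,0,0)}
def pca(xy):
    c=xy.mean(0); w,v=np.linalg.eigh(np.cov((xy-c).T)); a=v[:,1]; return np.degrees(np.arctan2(a[1],a[0])), np.ptp((xy-c)@a), np.ptp((xy-c)@v[:,0])
def loops(n,p,d,box):
    W=cloud(n,d); hsv=cv2.cvtColor(p,cv2.COLOR_RGB2HSV).astype(int); H,S,V=hsv[...,0],hsv[...,1],hsv[...,2]
    M={"blue":(H>98)&(H<125)&(S>110),"yellow":(H>20)&(H<33)&(S>150)&(V>90),"red":((H<8)|(H>172))&(S>130)}
    out={}
    for k,m in M.items():
        (x0,x1),(y0,y1),(z0,z1)=box[k]
        m=m&(d>0)&(W[...,0]>x0)&(W[...,0]<x1)&(W[...,1]>y0)&(W[...,1]<y1)&(W[...,2]>z0)&(W[...,2]<z1)
        out[k]=(W[m],np.argwhere(m))
    return out,W
E
python3 - <<'E'
from m import *
for n,px in(("scene",dict(blue=(204,240),yellow=(217,198),red=(155,212),stand=(352,250))),("top",dict(blue=(328,204),yellow=(312,241),red=(357,244),stand=(218,205)))):
    z=np.load(n+"0.npz"); p,d=z["p"],z["d"]; W=cloud(n,d)
    for k,(u,v) in px.items():
        w=W[v-12:v+13,u-12:u+13].reshape(-1,3); print(n,k,W[v,u].round(3))
    bx={}
    for k in("blue","yellow","red"):
        u,v=px[k]; c=W[v,u]; bx[k]=((c[0]-.06,c[0]+.06),(c[1]-.05,c[1]+.05),(.05,.25))
    o,_=loops(n,p,d,bx)
    for k,(w,ix) in o.items():
        print(n,k,len(w),w.mean(0).round(3),w.min(0).round(3),w.max(0).round(3),'top z',np.percentile(w[:,2],95).round(3),'pca',pca(w[:,:2]))
    # steel frame points on the board
    c=None
    m=(W[...,2]>.19)&(W[...,2]<.26)&(d>0)&(W[...,0]>.3)&(W[...,0]<.75)&(W[...,1]>-.05 if 0 else W[...,1]<.5)&(W[...,1]>-.5)
    w=W[m]; print(n,'high pts',len(w)); 
    l,cnt=np.unique((w[:,:2]/.04).round(),axis=0,return_counts=True)
    print([(tuple((a*.04).round(2)),int(b)) for a,b in zip(l,cnt) if b>8])
E
```

```text
scene blue [ 0.497 -0.193  0.009]
scene yellow [ 0.35  -0.132  0.011]
scene red [ 0.358 -0.327  0.005]
scene stand [0.646 0.212 0.041]<stdin>:11: RuntimeWarning: Mean of empty slice.
  ret = um.true_divide(
Traceback (most recent call last):
ValueError: zero-size array to reduction operation minimum which has no identity
```

Run:
```python
import cv2,numpy as np
a=cv2.imread("pics/scene0.png");b=cv2.imread("pics/top0.png")
A=cv2.resize(a[180:290,130:290],(800,550),interpolation=cv2.INTER_CUBIC)[:, :]
cv2.imwrite("pics/crop1.png",A)
```

```text
(no output)
```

View pics/crop1.png

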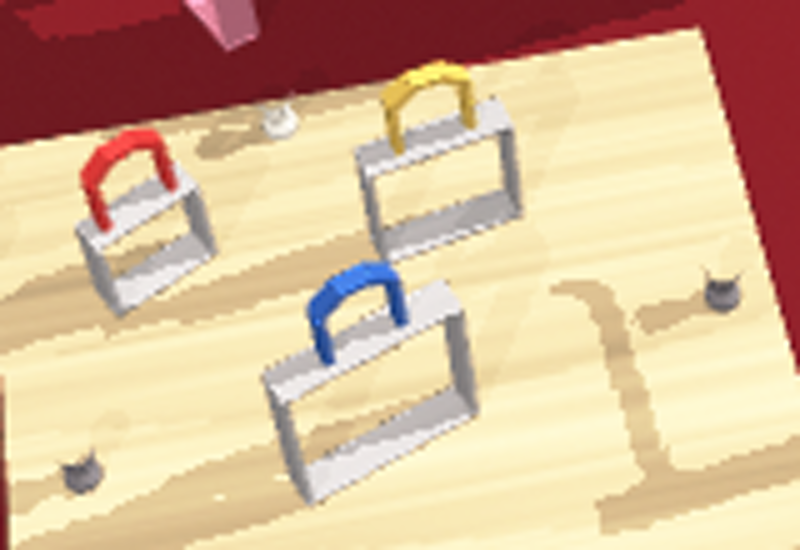

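The crop confirms the choice: the blue, yellow and red loops all sit on steel frames on the board. The stamps are at scene pixels (146,275), (274,238) and (186,204), and the hook's shadow crosses the board. Next I measure, masking inside pixel boxes.

```bash
cat > m.py <<'E'
from h import *
def cmask(p,k):
    hsv=cv2.cvtColor(p,cv2.COLOR_RGB2HSV).astype(int); H,S,V=hsv[...,0],hsv[...,1],hsv[...,2]
    return {"blue":(H>98)&(H<125)&(S>110),"yellow":(H>20)&(H<33)&(S>150)&(V>90),"red":((H<8)|(H>172))&(S>150)&(V>150)}[k]
def inbox(m,u,v,r):
    b=np.zeros_like(m); b[v-r:v+r+1,u-r:u+r+1]=1; return m&b
def tri(obs):  # obs: [(cam,(u,v)),...] least-squares ray crossing
    A=np.zeros((3,3));b=np.zeros(3);L=[]
    for n,(u,v) in obs:
        f,cx,cy,R,t,_=cam(n); r=R.T@np.array([(u-cx)/f,(v-cy)/f,1]); r/=np.linalg.norm(r); o=-R.T@t; P=np.eye(3)-np.outer(r,r); A+=P;b+=P@o;L.append((P,o))
    x=np.linalg.solve(A,b); return x,[np.linalg.norm(P@(x-o)) for P,o in L]
def pca(xy):
    c=xy.mean(0); w,v=np.linalg.eigh(np.cov((xy-c).T)); a=v[:,1]; q=(xy-c)@v; return np.degrees(np.arctan2(a[1],a[0]))%180, np.ptp(q,axis=0)
E
python3 - <<'E'
from m import *
PX={"scene":dict(blue=(204,240),yellow=(217,200),red=(155,216)),"top":dict(blue=(328,204),yellow=(312,241),red=(357,244))}
for n in PX:
    z=np.load(n+"0.npz"); p,d=z["p"],z["d"]; W=cloud(n,d)
    for k,(u,v) in PX[n].items():
        m=inbox(cmask(p,k),u,v,16); m=m&(d>0); w=W[m]; ix=np.argwhere(m)
        print(n,k,len(w),'px',ix.mean(0)[::-1].round(1),'zpct',np.percentile(w[:,2],[2,25,50,75,90,98]).round(3))
        h=w[w[:,2]>np.percentile(w[:,2],98)-.015]; 
        if len(h)>3: print('   top part',h.mean(0).round(4),'mid',((np.percentile(h,2,0)+np.percentile(h,98,0))/2).round(4)); 
        g=w[w[:,2]>.06]; print('   all>6cm',g.mean(0).round(4),pca(g[:,:2]))
    # frame: elevated non-coloured on board
    a=(W[...,2]>.03)&(d>0)&(W[...,0]>.25)&(W[...,0]<.6)&(W[...,1]>-.42)&(W[...,1]<.0)
    nl,lab=cv2.connectedComponents(a.astype(np.uint8))
    for i in range(1,nl):
        w=W[lab==i]
        if len(w)>40: t=w[(w[:,2]>np.percentile(w[:,2],50)-.02)]; print('  comp',len(w),w.min(0).round(3),w.max(0).round(3),pca(w[:,:2]))
    # board / hook
    b=(W[...,2]>.002)&(W[...,2]<.02)&(d>0)&(W[...,0]>.3)&(W[...,0]<.58)&(W[...,1]>-.4)&(W[...,1]<.0); print('board z',np.median(W[b][:,2]))
    for lo,hi in((.005,.02),(.15,.198),(.198,.216),(.216,.25)):
        s=(W[...,2]>lo)&(W[...,2]<hi)&(d>0)&(W[...,0]>.38)&(W[...,0]<.8)&(W[...,1]>.07)&(W[...,1]<.33)
        w=W[s]; 
        if len(w)>3: print('  stand z',lo,hi,len(w),np.percentile(w,[1,50,99],axis=0).round(3).tolist(),pca(w[:,:2]))
E
```

```text
scene blue 122 px [199.8 239.4] zpct [0.126 0.155 0.168 0.174 0.175 0.177]
   top part [ 0.599  -0.2009  0.1718] mid [ 0.5995 -0.2     0.1709]
   all>6cm [ 0.6    -0.2009  0.1619] (np.float64(110.49928121125208), array([0.01403838, 0.0487879 ]))
scene yellow 66 px [213.4 199.6] zpct [0.107 0.129 0.143 0.15  0.153 0.154]
   top part [ 0.4575 -0.1483  0.1484] mid [ 0.4571 -0.1417  0.1478]
   all>6cm [ 0.4578 -0.1468  0.1386] (np.float64(98.8594089134224), array([0.01653864, 0.04784994]))
scene red 117 px [153.9 212.7] zpct [0.084 0.11  0.126 0.133 0.136 0.138]
   top part [ 0.4519 -0.3151  0.1317] mid [ 0.4503 -0.3153  0.1313]
   all>6cm [ 0.4531 -0.3154  0.1208] (np.float64(118.18404339661312), array([0.01601998, 0.05039702]))
  comp 198 [ 0.25 -0.27  0.03] [ 0.284 -0.236  0.14 ] (np.float64(28.69826641649084), array([0.02689648, 0.03835788]))
  comp 409 [ 0.431 -0.188  0.031] [ 0.478 -0.095  0.158] (np.float64(101.66521321928487), array([0.02945371, 0.09104215]))
  comp 363 [ 0.422 -0.35   0.03 ] [ 0.479 -0.278  0.141] (np.float64(117.98501542601169), array([0.02885602, 0.0727152 ]))
[... 1975 characters left out ...]
8), array([0.02488385, 0.03096052]))
board z 0.007911545132913218
  stand z 0.005 0.02 1169 [[0.389, 0.083, 0.005], [0.616, 0.207, 0.01], [0.788, 0.32, 0.018]] (np.float64(175.47886966727444), array([0.27875294, 0.42580926]))
  stand z 0.15 0.198 17 [[0.615, 0.207, 0.157], [0.62, 0.208, 0.164], [0.639, 0.226, 0.196]] (np.float64(156.18769844797262), array([0.01619826, 0.0305406 ]))
  stand z 0.198 0.216 129 [[0.481, 0.206, 0.2], [0.551, 0.213, 0.208], [0.627, 0.223, 0.216]] (np.float64(2.93618984731404), array([0.01928065, 0.1542407 ]))
  stand z 0.216 0.25 69 [[0.47, 0.205, 0.216], [0.626, 0.217, 0.224], [0.64, 0.232, 0.232]] (np.float64(3.9629103888725297), array([0.02443795, 0.17136401]))
```

```bash
cat >> h.py <<'E'
from scipy.spatial.transform import Rotation as Ro
def goto(P,yaw_deg):
    "shift/turn in tool axes to bring TCP to P, pointing down, tool y at yaw (mod 180)"
    s=arm.state(); R=Ro.from_quat(s["orientation"]).as_matrix(); p=np.array(s["ee_pos"])
    y0=np.degrees(np.arctan2(R[1,1],R[0,1])); dy=(yaw_deg-y0+90)%180-90; a=np.radians(y0+dy)
    y=np.array([np.cos(a),np.sin(a),0]); x=np.array([0,0,-1.]); T=np.stack([x,y,np.cross(x,y)],1)
    print('tcp',p.round(4),'toolyaw',round(y0,1),'fingers',R[:,0].round(3),'t',s["time_s"],'op',round(s["opening"],3),'F',s["wrist_force"].round(1))
    print('->',P,yaw_deg,'shift mm',(R.T@(np.array(P)-p)*1000).round(1),'rot',Ro.from_matrix(R.T@T).as_rotvec().round(3))
E
python3 - <<'E'
from m import *
for n in("scene","top"):
    z=np.load(n+"0.npz"); p,d=z["p"],z["d"]; W=cloud(n,d)
    s=(W[...,2]>.196)&(W[...,2]<.217)&(d>0)&(W[...,0]>.49)&(W[...,0]<.61)&(W[...,1]>.18)&(W[...,1]<.25)
    w=W[s]; c=np.polyfit(w[:,0],w[:,1],1); print(n,len(w),'y at .48,.55,.62',np.polyval(c,[.48,.55,.62]).round(4),'deg',np.degrees(np.arctan(c[0])),'ztop',np.percentile(w[:,2],[50,90,97]).round(4))
    s=(W[...,2]>.2)&(d>0)&(W[...,2]<.24)&(W[...,0]>.45)&(W[...,0]<.49)&(W[...,1]>.18)&(W[...,1]<.25); w=W[s]; print(' tip',len(w),w[w[:,2]>w[:,2].max()-.006].mean(0).round(4),w.max(0).round(3),w.min(0).round(3))
    s=(W[...,2]>.219)&(d>0)&(W[...,2]<.24)&(W[...,0]>.6)&(W[...,0]<.66)&(W[...,1]>.18)&(W[...,1]<.25); w=W[s]; print(' post top',len(w),w.mean(0).round(4),w.min(0).round(3),w.max(0).round(3))
    for k,c in dict(blue=(.597,-.198,.169),yellow=(.453,-.14,.149),red=(.449,-.312,.129)).items(): print(k,proj(n,np.array(c)).round(1),end=' ')
    print()
T={"scene":{},"top":{}}
# two-ray check of the blue loop's centroid of top bar
for k,a,b in(("blue",(199.8,239.4),(331,200.4)),("yellow",(213.4,199.6),(313.2,241)),("red",(153.9,212.7),(360.1,244.1))):
    print(k,tri([("scene",a),("top",b)]))
goto([.597,-.198,.26],110.5); goto([.597,-.198,.124],110.5)
E
```

```text
scene 145 y at .48,.55,.62 [0.2058 0.2106 0.2154] deg 3.9404691439629285 ztop [0.2084 0.2124 0.2136]
 tip 30 [0.4789 0.2062 0.2248] [0.49  0.211 0.228] [0.47  0.201 0.201]
 post top 86 [0.633  0.2159 0.2241] [0.618 0.204 0.219] [0.646 0.229 0.228]
blue [200.4 236.7] yellow [215.3 195.6] red [154.5 209.5] 
top 107 y at .48,.55,.62 [0.2087 0.2137 0.2187] deg 4.069098576330866 ztop [0.2074 0.2118 0.2139]
 tip 18 [0.4734 0.2085 0.2209] [0.488 0.213 0.224] [0.47  0.205 0.207]
 post top 54 [0.6293 0.2189 0.2247] [0.617 0.207 0.22 ] [0.641 0.232 0.233]
blue [332.1 199.2] yellow [314.2 240.4] red [361.7 243.2] 
blue (array([ 0.59475453, -0.19902188,  0.15366773]), [np.float64(0.0021640369118511907), np.float64(0.0021640369118511166)])
yellow (array([ 0.45116238, -0.14306917,  0.12932743]), [np.float64(0.0037687690868091713), np.float64(0.0037687690868091575)])
red (array([ 0.44612614, -0.31386212,  0.11081788]), [np.float64(0.002858486213619824), np.float64(0.002858486213619914)])
tcp [0.1881 0.5956 0.2305] toolyaw 72.5 fingers [-0.    -0.002 -1.   ] t 0.1 op 1.002 F [-0.4  0.5  0.7]
-> [0.597, -0.198, 0.26] 110.5 shift mm [ -28.4 -633.8  628.8] rot [-0.663 -0.     0.002]
tcp [0.1881 0.5956 0.2305] toolyaw 72.5 fingers [-0.    -0.002 -1.   ] t 0.1 op 1.002 F [-0.4  0.5  0.7]
-> [0.597, -0.198, 0.124] 110.5 shift mm [ 107.6 -633.5  628.8] rot [-0.663 -0.     0.002]
```

Both views agree on:

| Thing | Position (m) | Angle |
|---|---|---|
| Hook | y ≈ 0.2122 at x = 0.55 | 4° |
| Stand origin | (0.631, 0.2175) | 4° |
| Blue | (0.597, -0.198) | y axis at 110.5° |
| Yellow | (0.453, -0.140) | y axis at 101.5° |
| Red | (0.449, -0.312) | y axis at 119° |

The loop tops measure 175, 155 and 135 mm, which fits the board plus the stated sizes. Moving to the blue cutter.

{"api": "send_rows", "payload": {"increments": [[[85,-40,0,0,0,0,0],[85,-60,-220,220,0,0,0],[85,-60,-220,220,0,0,0],[85,-60,-220,220,0,0,0],[85,-60,-220,220,0,0,0],[85,-60,-220,220,0,0,0],[85,-60,-220,220,0,0,0],[85,-60,-220,220,0,0,0]]], "force": 30}}

```text
time_s: 0.77
ee_pos: [0.3229, 0.3356, 0.2899]
orientation: [0.108, 0.699, -0.108, 0.699]
wrist_force: [1.0, -0.1, 0.2]
opening: 0.992
```

{"api": "send_rows", "payload": {"increments": [[[85,0,-230,230,0,0,0],[85,0,-230,230,0,0,0],[85,0,-230,230,0,0,0],[85,0,-230,230,0,0,0],[85,0,-230,230,0,0,0],[85,0,-230,230,0,0,0],[85,0,-230,230,0,0,0],[85,0,-230,230,0,0,0]]]}}

```text
time_s: 1.43
ee_pos: [0.4733, 0.0458, 0.2899]
orientation: [0.108, 0.699, -0.109, 0.699]
wrist_force: [0.7, 0.8, -0.4]
opening: 0.995
```

{"api": "send_rows", "payload": {"increments": [[[85,0,-184,179,-0.663,0,0],[85,0,-184,179,-0.663,0,0],[85,0,-184,179,-0.663,0,0],[85,0,-184,179,-0.663,0,0],[85,0,-184,179,-0.663,0,0],[85,0,-184,179,-0.663,0,0],[85,0,-184,179,-0.663,0,0],[85,0,-184,179,-0.663,0,0]]]}}

```text
time_s: 2.1
ee_pos: [0.588, -0.1864, 0.2884]
orientation: [-0.124, 0.697, 0.122, 0.695]
wrist_force: [-0.5, -0.9, 0.5]
opening: 1.0
```

Run:
```python
from h import *
goto([.597,-.198,.124],110.5)
```

```text
tcp [ 0.588  -0.1864  0.2884] toolyaw 110.1 fingers [-0.002 -0.003 -1.   ] t 2.1 op 1.0 F [-0.5 -0.9  0.5]
-> [0.597, -0.198, 0.124] 110.5 shift mm [164.4 -13.7   4.9] rot [-0.007 -0.003  0.002]
```

{"api": "send_rows", "payload": {"increments": [[[85,60,0,0,0,0,0],[85,60,0,0,0,0,0],[85,60,0,0,0,0,0],[85,60,0,0,0,0,0],[85,60,0,0,0,0,0],[85,60,0,0,0,0,0]]]}}

```text
time_s: 2.6
ee_pos: [0.5888, -0.18, 0.232]
orientation: [-0.126, 0.695, 0.125, 0.697]
wrist_force: [0.5, 0.0, -0.6]
opening: 0.993
```

Run:
```python
from h import *
goto([.597,-.198,.124],110.5)
```

```text
tcp [ 0.5888 -0.18    0.232 ] toolyaw 110.5 fingers [ 0.003 -0.001 -1.   ] t 2.6 op 0.993 F [ 0.5  0.  -0.6]
-> [0.597, -0.198, 0.124] 110.5 shift mm [108.  -19.6   1.1] rot [-0.     0.002  0.002]
```

{"api": "send_rows", "payload": {"increments": [[[85,0,-19.6,1,0,0,0],[85,0,-19.6,1,0,0,0],[85,30,-19.6,1,0,0,0],[85,50,-19.6,1,0,0,0],[85,50,-19.6,1,0,0,0],[85,50,-19.6,1,0,0,0]]]}}

```text
time_s: 3.1
ee_pos: [0.5956, -0.1979, 0.1805]
orientation: [-0.126, 0.696, 0.126, 0.696]
wrist_force: [-0.9, -0.7, 0.9]
opening: 0.996
```

Run:
```python
from h import *
goto([.597,-.198,.124],110.5)
p,d=snap("scene"); q,e=snap("top")
A=cv2.resize(p[150:290,130:290],(480,420),interpolation=cv2.INTER_CUBIC); B=cv2.resize(q[170:240,290:360],(420,420),interpolation=cv2.INTER_CUBIC)
cv2.imwrite("pics/c2.png",cv2.resize(np.hstack([A,B]),(800,373))[:,:,::-1])
```

```text
tcp [ 0.5956 -0.1979  0.1805] toolyaw 110.5 fingers [-0.001  0.    -1.   ] t 3.1 op 0.996 F [-0.9 -0.7  0.9]
-> [0.597, -0.198, 0.124] 110.5 shift mm [56.5 -0.6  1.3] rot [-0. -0. -0.]
```

View pics/c2.png

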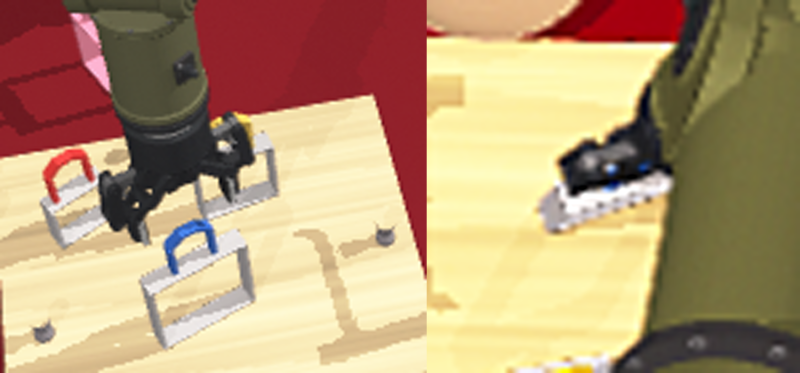

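The gripper straddles the blue loop: in the crop the fingertips are at (140,225) and (230,190), with the loop at (190,228) below them. Descend and grip.

{"api": "send_rows", "payload": {"increments": [[[85,30,-0.6,1.3,0,0,0],[85,56.5,-0.6,1.3,0,0,0],[85,56.5,-0.6,1.3,0,0,0],[70,56.5,-0.6,1.3,0,0,0],[40,56.5,-0.6,1.3,0,0,0],[40,56.5,-0.6,1.3,0,0,0],[40,56.5,-0.6,1.3,0,0,0],[40,56.5,-0.6,1.3,0,0,0]]], "force": 50}}

```text
time_s: 3.87
ee_pos: [0.5986, -0.1985, 0.1261]
orientation: [-0.126, 0.694, 0.125, 0.697]
wrist_force: [-0.6, 1.4, 6.6]
opening: 0.577
```

{"api": "send_rows", "payload": {"increments": [[[40,0,0,0,0,0,0],[40,0,0,0,0,0,0],[40,-40,0,0,0,0,0],[40,-80,0,0,0,0,0],[40,-120,0,0,0,0,0],[40,-120,0,0,0,0,0],[40,-120,0,0,0,0,0]]]}}

```text
time_s: 4.45
ee_pos: [0.5985, -0.1989, 0.2474]
orientation: [-0.127, 0.694, 0.124, 0.698]
wrist_force: [-0.8, -0.1, -3.0]
opening: 0.58
```

Run:
```python
from m import *
goto([.41,.2022,.21],94)
p,d=snap("scene"); q,e=snap("top")
for n,p,d in(("scene",p,d),("top",q,e)):
    W=cloud(n,d); m=cmask(p,"blue")&(d>0)&(W[...,2]>.18)&(abs(W[...,0]-.6)<.1)&(abs(W[...,1]+.2)<.1); w=W[m]; print(n,len(w), np.percentile(w,[2,50,98],axis=0).round(4).tolist() if len(w)>3 else '')
A=cv2.resize(p[150:290,130:290],(640,560),interpolation=cv2.INTER_CUBIC)
p=snap("scene")[0]; cv2.imwrite("pics/c3.png",cv2.resize(p[130:290,110:310],(800,600))[:,:,::-1])
```

```text
tcp [ 0.5985 -0.1989  0.2474] toolyaw 110.5 fingers [ 0.007 -0.002 -1.   ] t 4.45 op 0.58 F [-0.8 -0.1 -3. ]
-> [0.41, 0.2022, 0.21] 94 shift mm [ 35.3 441.8 -36.7] rot [0.287 0.006 0.004]
scene 127 [[0.5867, -0.2183, 0.2463], [0.5958, -0.1916, 0.2897], [0.6183, -0.1749, 0.3111]]
top 10 [[0.5728, -0.1774, 0.2982], [0.5823, -0.1589, 0.3498], [0.5999, -0.1345, 0.4373]]
```

View pics/c3.png

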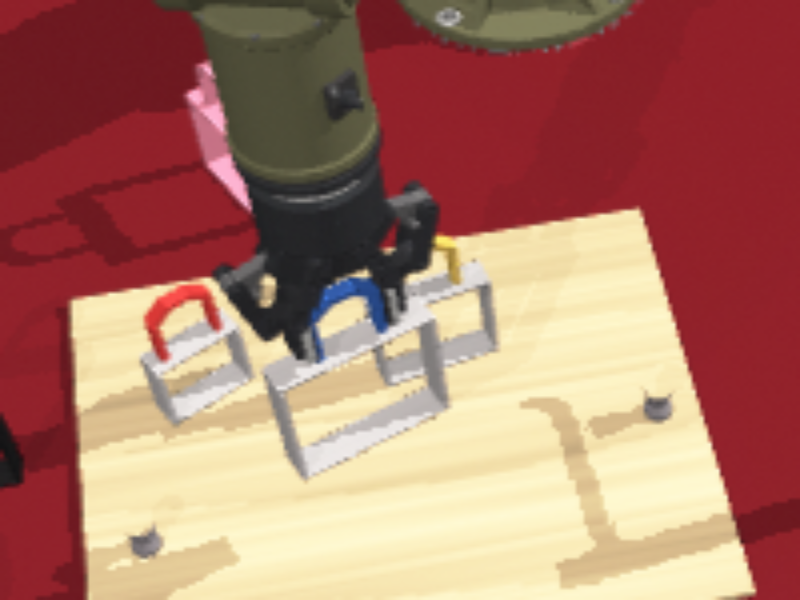

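The blue cutter is held square. Its loop is at crop pixel (350,300), and its frame hangs clear of the yellow one. Carry it to the front of the hook.

{"api": "send_rows", "payload": {"increments": [[[40,0,20,-6,0,0,0],[40,0,60,-16,0.05,0,0],[40,0,100,-27,0.1,0,0],[40,0,140,-38,0.15,0,0],[40,0,180,-49,0.2,0,0],[40,0,220,-60,0.25,0,0],[40,0,260,-70,0.287,0,0],[40,0,295,-80,0.287,0,0]]]}}

```text
time_s: 5.27
ee_pos: [0.4164, 0.052, 0.2424]
orientation: [-0.024, 0.708, 0.024, 0.706]
wrist_force: [1.0, 1.1, -1.5]
opening: 0.573
```

Run:
```python
from h import *
goto([.405,.2020,.195],94)
```

```text
tcp [0.4164 0.052  0.2424] toolyaw 93.9 fingers [-0.003 -0.    -1.   ] t 5.2667 op 0.573 F [ 1.   1.1 -1.5]
-> [0.405, 0.202, 0.195] 94 shift mm [ 47.4 150.5  -0.9] rot [-0.001 -0.003 -0.   ]
```

{"api": "send_rows", "payload": {"increments": [[[40,0,35,-1,0,0,0],[40,0,75,-1,0,0,0],[40,20,110,-1,0,0,0],[40,47,140,-1,0,0,0],[40,47,150.5,-1,0,0,0],[40,47,150.5,-1,0,0,0],[40,47,150.5,-1,0,0,0]]]}}

```text
time_s: 5.85
ee_pos: [0.4069, 0.1997, 0.1957]
orientation: [-0.026, 0.707, 0.025, 0.706]
wrist_force: [-0.9, -0.3, -1.2]
opening: 0.573
```

Run:
```python
from m import *
goto([.591,.215,.197],94)
p,d=snap("scene"); q,e=snap("top")
for n,p,d in(("scene",p,d),("top",q,e)):
    W=cloud(n,d); m=cmask(p,"blue")&(d>0)&(W[...,2]>.18)&(W[...,2]<.26)&(abs(W[...,0]-.41)<.05)&(abs(W[...,1]-.2)<.06); w=W[m]; print(n,len(w), np.percentile(w,[2,50,98],axis=0).round(4).tolist() if len(w)>3 else '')
    if n=="scene": cv2.imwrite("pics/c4.png",cv2.resize(p[110:290,250:450],(800,600),interpolation=cv2.INTER_CUBIC)[:,:,::-1])
```

```text
tcp [0.4069 0.1997 0.1957] toolyaw 94.1 fingers [-0.002 -0.002 -1.   ] t 5.85 op 0.573 F [-0.9 -0.3 -1.2]
-> [0.591, 0.215, 0.197] 94 shift mm [ -1.8   2.1 184.7] rot [ 0.002 -0.002  0.001]
scene 87 [[0.3989, 0.177, 0.1954], [0.4089, 0.2152, 0.2364], [0.4196, 0.2249, 0.2481]]
top 0
```

View pics/c4.png

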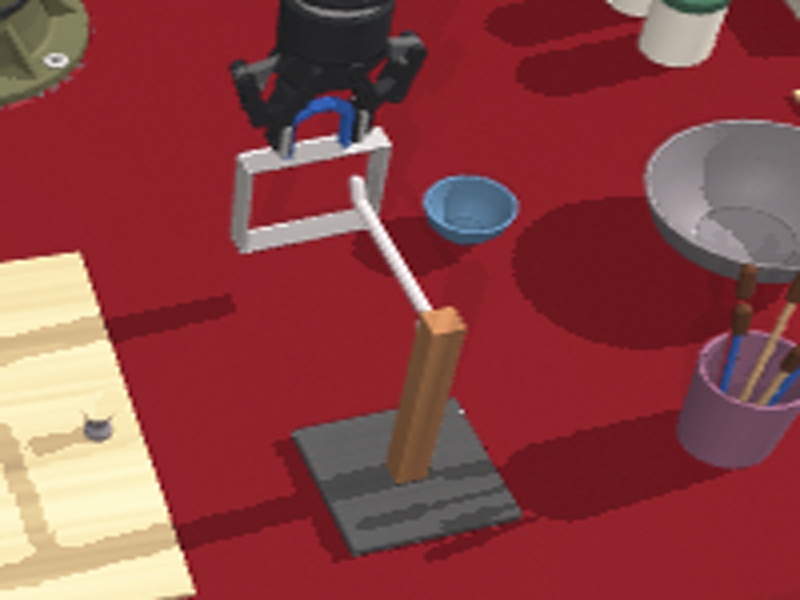

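The opening is centred in front of the hook tip, which is at crop (357,183). In the scene camera the loop's mid y is 0.201 and the hook line is also at 0.201. Thread it on.

{"api": "send_rows", "payload": {"increments": [[[40,0,0.5,15,0,0,0],[40,0,1,45,0,0,0],[40,0,1,80,0,0,0],[40,0,1,115,0,0,0],[40,0,1,150,0,0,0],[40,0,1,175,0,0,0],[40,0,1,184,0,0,0],[40,0,1,184,0,0,0]]]}}

```text
time_s: 6.62
ee_pos: [0.5933, 0.2116, 0.1962]
orientation: [-0.024, 0.706, 0.023, 0.707]
wrist_force: [-1.5, -0.1, -0.5]
opening: 0.575
```

{"api": "send_rows", "payload": {"increments": [[[40,0,0,0,0,0,0],[40,8,0,0,0,0,0],[40,16,0,0,0,0,0],[40,22,0,0,0,0,0],[40,25,0,0,0,0,0],[40,27,0,0,0,0,0],[40,27,0,0,0,0,0]]]}}

```text
time_s: 7.2
ee_pos: [0.5904, 0.2141, 0.1689]
orientation: [-0.025, 0.707, 0.025, 0.706]
wrist_force: [-0.6, 0.2, -1.0]
opening: 0.577
```

Run:
```python
from m import *
goto([.591,.215,.168],94)
n="scene"; p,d=snap(n)
W=cloud(n,d); m=cmask(p,"blue")&(d>0)&(W[...,2]>.14)&(W[...,2]<.26)&(abs(W[...,0]-.59)<.07)&(abs(W[...,1]-.2)<.08); w=W[m]; print(n,len(w), np.percentile(w,[2,50,98],axis=0).round(4).tolist() if len(w)>3 else '')
cv2.imwrite("pics/c5.png",cv2.resize(p[130:290,270:430],(600,600),interpolation=cv2.INTER_CUBIC)[:,:,::-1])
```

```text
tcp [0.5904 0.2141 0.1689] toolyaw 94.0 fingers [-0.001 -0.    -1.   ] t 7.2 op 0.577 F [-0.6  0.2 -1. ]
-> [0.591, 0.215, 0.168] 94 shift mm [0.9 0.9 0.6] rot [ 0.001 -0.001  0.   ]
scene 72 [[0.5816, 0.1924, 0.1901], [0.5919, 0.2221, 0.2135], [0.6069, 0.2379, 0.241]]
```

View pics/c5.png

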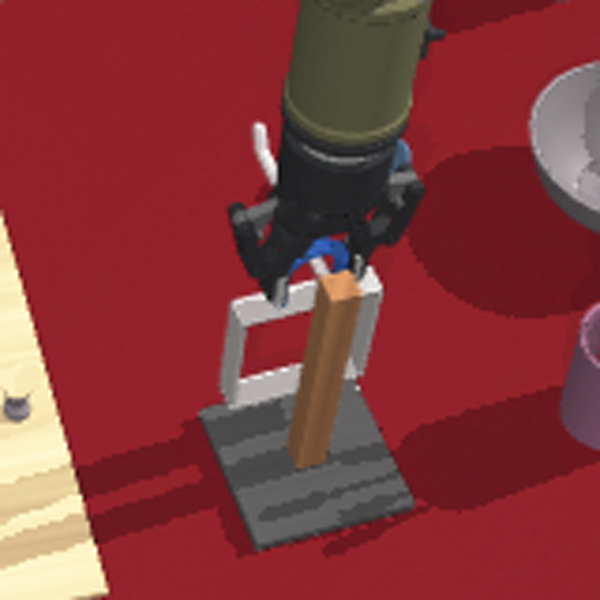

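The arm passes through the loop at crop (318,265). Lower until it bears.

{"api": "send_rows", "payload": {"increments": [[[40,1,0,0,0,0,0],[40,2,0,0,0,0,0],[40,2,0,0,0,0,0]]]}}

```text
time_s: 7.5
ee_pos: [0.5909, 0.2141, 0.1675]
orientation: [-0.025, 0.707, 0.025, 0.707]
wrist_force: [-0.9, -0.2, -1.6]
opening: 0.575
```

{"api": "send_rows", "payload": {"increments": [[[40,1,0,0,0,0,0],[40,1,0,0,0,0,0],[40,1,0,0,0,0,0]]]}}

```text
time_s: 7.75
ee_pos: [0.5911, 0.2141, 0.1669]
orientation: [-0.025, 0.706, 0.025, 0.707]
wrist_force: [-0.1, -0.5, 2.5]
opening: 0.576
```

Bearing (+2.5 N). Release and rise.

{"api": "send_rows", "payload": {"increments": [[[53,0,0,0,0,0,0],[58,0,0,0,0,0,0],[65,0,0,0,0,0,0],[75,0,0,0,0,0,0],[85,0,0,0,0,0,0],[85,0,0,0,0,0,0],[85,0,0,0,0,0,0]]]}}

```text
time_s: 8.33
ee_pos: [0.5909, 0.2141, 0.1665]
orientation: [-0.025, 0.707, 0.025, 0.707]
wrist_force: [-0.2, -0.4, 0.6]
opening: 0.994
```

{"api": "send_rows", "payload": {"increments": [[[85,-10,0,0,0,0,0],[85,-35,0,0,0,0,0],[85,-70,0,0,0,0,0],[85,-105,0,0,0,0,0],[85,-130,0,0,0,0,0],[85,-130,0,0,0,0,0]]]}}

```text
time_s: 8.83
ee_pos: [0.593, 0.2149, 0.3037]
orientation: [-0.023, 0.703, 0.026, 0.71]
wrist_force: [0.9, 0.2, 0.0]
opening: 0.994
```

```bash
cat > chk.py <<'E'
from m import *
def hang(k):
    for n in("scene","top"):
        p,d=snap(n); W=cloud(n,d); m=cmask(p,k)&(d>0)&(W[...,2]>.14)&(W[...,2]<.24)&(abs(W[...,0]-.55)<.1)&(abs(W[...,1]-.21)<.05); w=W[m]
        if len(w)>5: print(n,k,len(w),np.percentile(w,[2,50,98],axis=0).round(4).tolist(),'yaw',pca(w[:,:2]))
        else: print(n,k,'hidden')
E
python3 - <<'E'
from chk import *
hang("blue"); goto([.453,-.14,.30],101.5)
E
```

```text
scene blue 118 [[0.5838, 0.1885, 0.1684], [0.5916, 0.2038, 0.2081], [0.5982, 0.2361, 0.2182]] yaw (np.float64(94.96740695992334), array([0.0153037 , 0.05173318]))
top blue hidden
tcp [0.5913 0.2142 0.2982] toolyaw 94.0 fingers [ 0.003  0.001 -1.   ] t 8.9333 op 0.999 F [-0.  -0.6 -0.8]
-> [0.453, -0.14, 0.3] 101.5 shift mm [  -2.5 -343.7 -162.8] rot [-0.131  0.003 -0.001]
```

The blue cutter hangs with its loop top at 218 mm and yaw 95°. Next, yellow.

{"api": "send_rows", "payload": {"increments": [[[85,0,-35,-16,0,0,0],[85,0,-70,-33,-0.03,0,0],[85,0,-105,-50,-0.06,0,0],[85,0,-140,-66,-0.09,0,0],[85,0,-175,-82,-0.12,0,0],[85,0,-210,-99,-0.131,0,0],[85,0,-245,-116,-0.131,0,0],[85,0,-280,-132,-0.131,0,0]]]}}

```text
time_s: 9.6
ee_pos: [0.4769, -0.076, 0.2955]
orientation: [-0.071, 0.704, 0.071, 0.703]
wrist_force: [0.8, -0.7, -0.2]
opening: 0.994
```

Run:
```python
from chk import *
hang("blue"); goto([.453,-.14,.19],101.5)
```

```text
scene blue 119 [[0.5839, 0.1883, 0.169], [0.5919, 0.2048, 0.2082], [0.5981, 0.2367, 0.2178]] yaw (np.float64(93.81130046216852), array([0.01771959, 0.04872347]))
top blue 60 [[0.5809, 0.1912, 0.1647], [0.5877, 0.2136, 0.2107], [0.595, 0.2386, 0.2198]] yaw (np.float64(94.79829697257841), array([0.0131345 , 0.04766922]))
tcp [ 0.4756 -0.0814  0.2958] toolyaw 101.0 fingers [-0.003 -0.003 -1.   ] t 9.7 op 0.992 F [ 0.4  0.6 -0. ]
-> [0.453, -0.14, 0.19] 101.5 shift mm [106. -53. -33.] rot [-0.01  -0.004  0.002]
```

{"api": "send_rows", "payload": {"increments": [[[85,20,-25,-15,-0.01,0,0],[85,40,-53,-33,-0.01,0,0],[85,70,-53,-33,-0.01,0,0],[85,106,-53,-33,-0.01,0,0],[85,106,-53,-33,-0.01,0,0],[85,106,-53,-33,-0.01,0,0]]]}}

```text
time_s: 10.2
ee_pos: [0.4558, -0.1322, 0.1892]
orientation: [-0.074, 0.705, 0.075, 0.701]
wrist_force: [0.2, 0.2, 0.2]
opening: 0.996
```

Run:
```python
from h import *
goto([.453,-.140,.105],101.5)
```

```text
tcp [ 0.4558 -0.1322  0.1892] toolyaw 102.1 fingers [-0.005  0.001 -1.   ] t 10.2 op 0.996 F [0.2 0.2 0.2]
-> [0.453, -0.14, 0.105] 101.5 shift mm [84.2 -7.2 -3.9] rot [ 0.011 -0.005 -0.002]
```

{"api": "send_rows", "payload": {"increments": [[[85,0,-7,-4,0.01,0,0],[85,0,-7,-4,0.01,0,0],[85,30,-7,-4,0.01,0,0],[85,60,-7,-4,0.01,0,0],[85,84,-7,-4,0.01,0,0],[85,84,-7,-4,0.01,0,0],[85,84,-7,-4,0.01,0,0]]]}}

```text
time_s: 10.78
ee_pos: [0.4549, -0.1408, 0.1072]
orientation: [-0.071, 0.704, 0.071, 0.703]
wrist_force: [-0.4, -0.0, 0.9]
opening: 0.991
```

Run:
```python
from h import *
goto([.453,-.140,.105],101.5)
```

```text
tcp [ 0.4549 -0.1408  0.1072] toolyaw 101.5 fingers [-0. -0. -1.] t 10.7833 op 0.991 F [-0.4 -0.   0.9]
-> [0.453, -0.14, 0.105] 101.5 shift mm [ 2.2  1.2 -1.7] rot [ 0. -0. -0.]
```

{"api": "send_rows", "payload": {"increments": [[[75,2,1,-1.5,0,0,0],[55,2,1,-1.5,0,0,0],[40,2,1,-1.5,0,0,0],[40,2,1,-1.5,0,0,0],[40,2,1,-1.5,0,0,0],[40,2,1,-1.5,0,0,0],[40,2,1,-1.5,0,0,0],[40,2,1,-1.5,0,0,0]]]}}

```text
time_s: 11.45
ee_pos: [0.4541, -0.1405, 0.106]
orientation: [-0.071, 0.703, 0.07, 0.705]
wrist_force: [-0.1, -1.0, 7.6]
opening: 0.577
```

{"api": "send_rows", "payload": {"increments": [[[40,-20,0,0,0,0,0],[40,-55,0,0,0,0,0],[40,-90,0,0,0,0,0],[40,-110,0,0,0,0,0],[40,-110,0,0,0,0,0]]]}}

```text
time_s: 11.87
ee_pos: [0.4553, -0.1407, 0.2194]
orientation: [-0.072, 0.701, 0.07, 0.706]
wrist_force: [0.4, -0.6, -1.7]
opening: 0.576
```

Run:
```python
from h import *
goto([.405,.08,.215],94)
```

```text
tcp [ 0.4553 -0.1407  0.2194] toolyaw 101.5 fingers [ 0.008 -0.002 -1.   ] t 11.8667 op 0.576 F [ 0.4 -0.6 -1.7]
-> [0.405, 0.08, 0.215] 94 shift mm [  3.5 226.3  -5.2] rot [0.131 0.008 0.003]
```

{"api": "send_rows", "payload": {"increments": [[[40,0,25,-1,0.02,0,0],[40,0,60,-2,0.05,0,0],[40,0,95,-2,0.08,0,0],[40,0,130,-3,0.11,0,0],[40,0,165,-4,0.131,0.004,0],[40,0,200,-5,0.131,0.006,0],[40,2,226,-5,0.131,0.008,0],[40,3,226,-5,0.131,0.008,0]]]}}

```text
time_s: 12.53
ee_pos: [0.4013, 0.0858, 0.2112]
orientation: [-0.027, 0.71, 0.028, 0.704]
wrist_force: [0.1, 0.7, -1.6]
opening: 0.577
```

Run:
```python
from h import *
goto([.405,.201,.195],94)
```

```text
tcp [0.4013 0.0858 0.2112] toolyaw 94.4 fingers [-0.009  0.001 -1.   ] t 12.5333 op 0.577 F [ 0.1  0.7 -1.6]
-> [0.405, 0.201, 0.195] 94 shift mm [ 16.3 114.6  12.7] rot [ 0.008 -0.009 -0.002]
```

{"api": "send_rows", "payload": {"increments": [[[40,3,35,3,0.008,-0.008,0],[40,8,70,6,0.008,-0.008,0],[40,16,100,12,0.008,-0.008,0],[40,16,114.5,12.5,0.008,-0.008,0],[40,16,114.5,12.5,0.008,-0.008,0],[40,16,114.5,12.5,0.008,-0.008,0],[40,16,114.5,12.5,0.008,-0.008,0]]]}}

```text
time_s: 13.12
ee_pos: [0.4072, 0.1941, 0.1951]
orientation: [-0.022, 0.707, 0.021, 0.707]
wrist_force: [0.3, -1.5, -1.4]
opening: 0.575
```

Run:
```python
from m import *
goto([.551,.212,.195],94)
n="scene"; p,d=snap(n)
W=cloud(n,d); m=cmask(p,"yellow")&(d>0)&(W[...,2]>.18)&(W[...,2]<.26)&(abs(W[...,0]-.41)<.05)&(abs(W[...,1]-.2)<.06); w=W[m]; print(len(w), np.percentile(w,[2,50,98],axis=0).round(4).tolist())
cv2.imwrite("pics/c6.png",cv2.resize(p[120:280,260:420],(600,600),interpolation=cv2.INTER_CUBIC)[:,:,::-1])
```

```text
tcp [0.4072 0.1941 0.1951] toolyaw 93.5 fingers [-0.001 -0.002 -1.   ] t 13.1167 op 0.575 F [ 0.3 -1.5 -1.4]
-> [0.551, 0.212, 0.195] 94 shift mm [-1.000e-01  9.000e+00  1.446e+02] rot [-0.009 -0.001  0.002]
77 [[0.4015, 0.1754, 0.1919], [0.4097, 0.2072, 0.2373], [0.4147, 0.2187, 0.2473]]
```

View pics/c6.png

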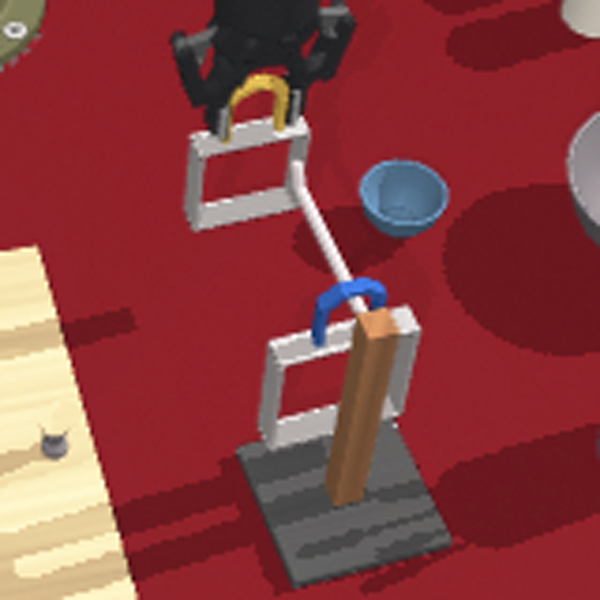

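The blue cutter hangs free against the post side, and yellow is in front of the tip. Yellow is about 4 mm low in y, so I correct that first, then thread.

{"api": "send_rows", "payload": {"increments": [[[40,0,6,0,-0.009,0,0],[40,0,6,10,-0.009,0,0],[40,0,6,40,-0.009,0,0],[40,0,7,75,-0.009,0,0],[40,0,8,110,-0.009,0,0],[40,0,8,135,-0.009,0,0],[40,0,8,144,-0.009,0,0],[40,0,8,144,-0.009,0,0]]]}}

```text
time_s: 13.83
ee_pos: [0.5532, 0.2115, 0.1946]
orientation: [-0.025, 0.706, 0.024, 0.707]
wrist_force: [-0.1, -0.3, -2.3]
opening: 0.58
```

Run:
```python
from chk import *
goto([.551,.212,.169],94); hang("blue"); hang("yellow")
```

```text
tcp [0.5532 0.2115 0.1946] toolyaw 93.9 fingers [ 0.001 -0.001 -1.   ] t 13.8333 op 0.58 F [-0.1 -0.3 -2.3]
-> [0.551, 0.212, 0.169] 94 shift mm [25.6  0.7 -2.2] rot [-0.001  0.001  0.001]
scene blue 127 [[0.5788, 0.1883, 0.1665], [0.5914, 0.2056, 0.2083], [0.5974, 0.2371, 0.2182]] yaw (np.float64(96.8447535365568), array([0.03646741, 0.06817919]))
top blue hidden
scene yellow 50 [[0.5424, 0.1937, 0.1926], [0.5517, 0.2317, 0.2204], [0.5588, 0.2366, 0.2397]] yaw (np.float64(99.54940661626408), array([0.01377231, 0.04810801]))
top yellow hidden
```

{"api": "send_rows", "payload": {"increments": [[[40,8,0,-1,0,0,0],[40,16,0.5,-2,0,0,0],[40,22,0.5,-2,0,0,0],[40,25,0.5,-2,0,0,0],[40,27,0.5,-2,0,0,0],[40,27,0.5,-2,0,0,0],[40,27,0.5,-2,0,0,0]]]}}

```text
time_s: 14.62
ee_pos: [0.5485, 0.2128, 0.1683]
orientation: [-0.025, 0.707, 0.025, 0.707]
wrist_force: [0.1, -0.4, -1.5]
opening: 0.575
```

{"api": "send_rows", "payload": {"increments": [[[40,1,0,0,0,0,0],[40,1,0,0,0,0,0],[40,1,0,0,0,0,0]]]}}

```text
time_s: 14.87
ee_pos: [0.5486, 0.2128, 0.1675]
orientation: [-0.025, 0.707, 0.025, 0.707]
wrist_force: [0.3, 0.5, -1.2]
opening: 0.577
```

{"api": "send_rows", "payload": {"increments": [[[40,1,0,0,0,0,0],[40,1,0,0,0,0,0],[40,1,0,0,0,0,0]]]}}

```text
time_s: 15.12
ee_pos: [0.5486, 0.2129, 0.1666]
orientation: [-0.025, 0.706, 0.025, 0.707]
wrist_force: [-0.2, -0.0, 1.4]
opening: 0.575
```

{"api": "send_rows", "payload": {"increments": [[[40,1,0,0,0,0,0],[40,1,0,0,0,0,0],[40,1,0,0,0,0,0]]]}}

```text
time_s: 15.37
ee_pos: [0.5488, 0.2129, 0.1665]
orientation: [-0.025, 0.706, 0.025, 0.707]
wrist_force: [-2.3, -1.2, 8.1]
opening: 0.574
```

Bearing (1.4, then 8 N). Release and rise.

{"api": "send_rows", "payload": {"increments": [[[40,-1,0,0,0,0,0],[53,-1,0,0,0,0,0],[58,-1,0,0,0,0,0],[65,-1,0,0,0,0,0],[75,-1,0,0,0,0,0],[85,-1,0,0,0,0,0],[85,-1,0,0,0,0,0],[85,-1,0,0,0,0,0]]]}}

```text
time_s: 16.03
ee_pos: [0.5485, 0.2128, 0.1663]
orientation: [-0.025, 0.707, 0.025, 0.707]
wrist_force: [-0.9, -0.8, -0.9]
opening: 0.992
```

{"api": "send_rows", "payload": {"increments": [[[85,-10,0,0,0,0,0],[85,-35,0,0,0,0,0],[85,-70,0,0,0,0,0],[85,-105,0,0,0,0,0],[85,-130,0,0,0,0,0],[85,-130,0,0,0,0,0],[85,-130,0,0,0,0,0]]]}}

```text
time_s: 16.62
ee_pos: [0.5491, 0.2131, 0.2987]
orientation: [-0.025, 0.705, 0.025, 0.708]
wrist_force: [-0.3, -0.1, -0.4]
opening: 0.995
```

Run:
```python
from chk import *
hang("blue"); hang("yellow"); goto([.449,-.312,.28],119)
n="scene"; p,d=snap(n); W=cloud(n,d); m=inbox(cmask(p,"red"),155,216,20)&(d>0); w=W[m]; print('red',len(w),np.percentile(w,[2,50,98],axis=0).round(3).tolist())
```

```text
scene blue 120 [[0.5835, 0.1894, 0.1672], [0.5916, 0.206, 0.2081], [0.5976, 0.2366, 0.2191]] yaw (np.float64(92.77597328865804), array([0.02419105, 0.04918839]))
top blue hidden
scene yellow 84 [[0.5442, 0.1871, 0.1634], [0.5512, 0.1986, 0.2029], [0.5567, 0.2361, 0.2177]] yaw (np.float64(90.85785758587136), array([0.01397477, 0.05174641]))
top yellow hidden
tcp [0.5479 0.2125 0.2951] toolyaw 94.1 fingers [-0.002 -0.002 -1.   ] t 16.8167 op 0.997 F [-0.8  0.6 -0.2]
-> [0.449, -0.312, 0.28] 119 shift mm [  16.2 -516.2 -135.9] rot [-0.435 -0.003  0.001]
red 115 [[0.436, -0.336, 0.085], [0.452, -0.317, 0.127], [0.468, -0.292, 0.138]]
```

Both cutters hang. Red is undisturbed.

{"api": "send_rows", "payload": {"increments": [[[85,0,-35,-9,0,0,0],[85,0,-72,-18,-0.05,0,0],[85,0,-110,-28,-0.1,0,0],[85,0,-148,-38,-0.15,0,0],[85,0,-186,-48,-0.2,0,0],[85,0,-224,-58,-0.25,0,0],[85,0,-262,-69,-0.3,0,0],[85,0,-300,-79,-0.35,0,0]]]}}

```text
time_s: 17.53
ee_pos: [0.4898, -0.0937, 0.2959]
orientation: [-0.149, 0.692, 0.149, 0.691]
wrist_force: [0.6, 0.0, -0.4]
opening: 0.994
```

Run:
```python
from h import *
goto([.449,-.312,.20],119)
```

```text
tcp [ 0.4898 -0.0937  0.2959] toolyaw 114.3 fingers [-0.001 -0.    -1.   ] t 17.5333 op 0.994 F [ 0.6  0.  -0.4]
-> [0.449, -0.312, 0.2] 119 shift mm [  96.  -182.2 -126.8] rot [-0.082 -0.001 -0.   ]
```

{"api": "send_rows", "payload": {"increments": [[[85,10,-30,-21,-0.02,0,0],[85,25,-60,-42,-0.05,0,0],[85,40,-92,-64,-0.08,0,0],[85,55,-124,-86,-0.08,0,0],[85,70,-154,-107,-0.08,0,0],[85,80,-182,-127,-0.08,0,0],[85,96,-182,-127,-0.08,0,0],[85,96,-182,-127,-0.08,0,0]]]}}

```text
time_s: 18.2
ee_pos: [0.4467, -0.3115, 0.197]
orientation: [-0.173, 0.687, 0.175, 0.684]
wrist_force: [0.2, 1.0, 1.0]
opening: 0.996
```

Run:
```python
from h import *
goto([.449,-.312,.086],119)
```

```text
tcp [ 0.4467 -0.3115  0.197 ] toolyaw 118.5 fingers [-0.006  0.002 -1.   ] t 18.2 op 0.996 F [0.2 1.  1. ]
-> [0.449, -0.312, 0.086] 119 shift mm [111.   -2.    2.2] rot [-0.01  -0.004 -0.005]
```

{"api": "send_rows", "payload": {"increments": [[[85,0,-2,2,-0.01,-0.004,0],[85,30,-2,2,-0.01,-0.004,0],[85,65,-2,2,-0.01,-0.004,0],[85,95,-2,2,-0.01,-0.004,0],[85,111,-2,2,-0.01,-0.004,0],[85,111,-2,2,-0.01,-0.004,0],[85,111,-2,2,-0.01,-0.004,0],[85,111,-2,2,-0.01,-0.004,0]]]}}

```text
time_s: 18.87
ee_pos: [0.4537, -0.3108, 0.0913]
orientation: [-0.18, 0.682, 0.179, 0.686]
wrist_force: [0.0, -0.5, 0.7]
opening: 0.999
```

{"api": "send_rows", "payload": {"increments": [[[75,0,0,0,0,0,0],[55,0,0,0,0,0,0],[40,0,0,0,0,0,0],[40,0,0,0,0,0,0],[40,0,0,0,0,0,0],[40,0,0,0,0,0,0],[40,0,0,0,0,0,0],[40,0,0,0,0,0,0]]]}}

```text
time_s: 19.53
ee_pos: [0.4529, -0.3115, 0.0909]
orientation: [-0.179, 0.682, 0.178, 0.686]
wrist_force: [-0.1, 0.2, 7.3]
opening: 0.582
```

{"api": "send_rows", "payload": {"increments": [[[40,-20,0,0,0,0,0],[40,-55,0,0,0,0,0],[40,-90,0,0,0,0,0],[40,-120,0,0,0,0,0],[40,-120,0,0,0,0,0],[40,-120,0,0,0,0,0]]]}}

```text
time_s: 20.03
ee_pos: [0.4525, -0.3116, 0.2116]
orientation: [-0.18, 0.682, 0.178, 0.687]
wrist_force: [-0.1, -0.1, -1.7]
opening: 0.578
```

Run:
```python
from h import *
goto([.41,.0,.215],94)
```

```text
tcp [ 0.4525 -0.3116  0.2116] toolyaw 119.3 fingers [ 0.007 -0.001 -1.   ] t 20.0333 op 0.578 F [-0.1 -0.1 -1.7]
-> [0.41, 0.0, 0.215] 94 shift mm [ -4.  292.6 115.3] rot [0.441 0.007 0.003]
```

{"api": "send_rows", "payload": {"increments": [[[40,-3,25,10,0.03,0,0],[40,-3,60,24,0.1,0,0],[40,-3,97,38,0.17,0,0],[40,-3,134,53,0.24,0,0],[40,-3,171,67,0.31,0,0],[40,-3,208,82,0.38,0,0],[40,-3,245,96,0.441,0.007,0],[40,-3,280,110,0.441,0.007,0]]]}}

```text
time_s: 20.7
ee_pos: [0.4091, -0.0111, 0.2118]
orientation: [-0.024, 0.709, 0.023, 0.705]
wrist_force: [2.0, 0.6, -1.3]
opening: 0.576
```

Run:
```python
from h import *
goto([.405,.201,.2],94)
```

```text
tcp [ 0.4091 -0.0111  0.2118] toolyaw 93.8 fingers [-0.006 -0.001 -1.   ] t 20.7 op 0.576 F [ 2.   0.6 -1.3]
-> [0.405, 0.201, 0.2] 94 shift mm [ 11.7 211.9  10.1] rot [-0.003 -0.006  0.   ]
```

{"api": "send_rows", "payload": {"increments": [[[40,0,35,2,0,0,0],[40,0,72,3,0,0,0],[40,3,110,5,0,0,0],[40,6,145,7,0,-0.006,0],[40,9,180,8,0,-0.006,0],[40,11,205,10,0,-0.006,0],[40,11,212,10,0,-0.006,0],[40,11,212,10,0,-0.006,0]]]}}

```text
time_s: 21.37
ee_pos: [0.4046, 0.2009, 0.2005]
orientation: [-0.026, 0.706, 0.026, 0.707]
wrist_force: [-0.3, 0.3, -1.7]
opening: 0.578
```

{"api": "send_rows", "payload": {"increments": [[[40,0,0,0,0,0,0],[40,0,0,0,0,0,0]]]}}

```text
time_s: 21.53
ee_pos: [0.4057, 0.1972, 0.2012]
orientation: [-0.025, 0.706, 0.023, 0.707]
wrist_force: [0.5, -0.4, -0.9]
opening: 0.575
```

Run:
```python
from m import *
goto([.510,.2095,.2],94)
n="scene"; p,d=snap(n)
W=cloud(n,d); m=cmask(p,"red")&(d>0)&(W[...,2]>.19)&(W[...,2]<.26)&(abs(W[...,0]-.41)<.05)&(abs(W[...,1]-.2)<.06); w=W[m]; print(len(w), np.percentile(w,[2,50,98],axis=0).round(4).tolist())
cv2.imwrite("pics/c7.png",cv2.resize(p[120:280,260:420],(600,600),interpolation=cv2.INTER_CUBIC)[:,:,::-1])
```

```text
tcp [0.4057 0.1972 0.2012] toolyaw 93.9 fingers [ 0.002 -0.002 -1.   ] t 21.5333 op 0.575 F [ 0.5 -0.4 -0.9]
-> [0.51, 0.2095, 0.2] 94 shift mm [  1.4   5.2 104.9] rot [-0.002  0.002  0.002]
70 [[0.3942, 0.1792, 0.2007], [0.4048, 0.2045, 0.2405], [0.41, 0.2204, 0.2492]]
```

View pics/c7.png

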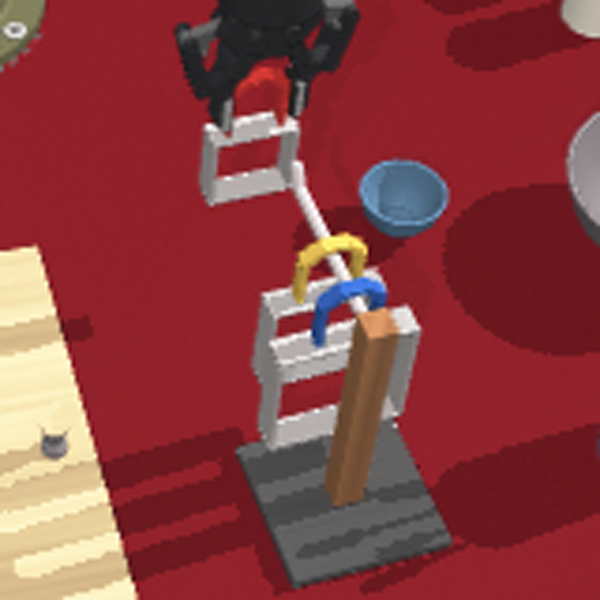

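The red opening faces the tip, with its loop mid y at 0.200 and top at 0.249. Blue and yellow hang free behind it. Thread it on.

{"api": "send_rows", "payload": {"increments": [[[40,0,3,5,0,0,0],[40,0,4,20,0,0,0],[40,0,4,45,0,0,0],[40,0,4,75,0,0,0],[40,0,4.5,98,0,0,0],[40,0,4.5,106,0,0,0],[40,0,4.5,106,0,0,0],[40,0,4.5,106,0,0,0]]]}}

```text
time_s: 22.25
ee_pos: [0.5108, 0.2103, 0.2016]
orientation: [-0.025, 0.706, 0.024, 0.707]
wrist_force: [-0.2, -0.4, -0.6]
opening: 0.575
```

{"api": "send_rows", "payload": {"increments": [[[40,8,0,0,0,0,0],[40,16,0,0,0,0,0],[40,22,0,0,0,0,0],[40,26,0,0,0,0,0],[40,26,0,0,0,0,0],[40,26,0,0,0,0,0]]]}}

```text
time_s: 22.75
ee_pos: [0.5109, 0.211, 0.1758]
orientation: [-0.025, 0.706, 0.025, 0.707]
wrist_force: [0.7, 0.1, -1.2]
opening: 0.577
```

Run:
```python
from chk import *
goto([.512,.2095,.172],94); hang("yellow"); hang("red")
```

```text
tcp [0.5109 0.211  0.1758] toolyaw 94.0 fingers [ 0.002 -0.    -1.   ] t 22.75 op 0.577 F [ 0.7  0.1 -1.2]
-> [0.512, 0.2095, 0.172] 94 shift mm [ 3.8 -1.6  0.9] rot [0.001 0.002 0.001]
scene yellow 86 [[0.5424, 0.1877, 0.1652], [0.5512, 0.1987, 0.2033], [0.5569, 0.2356, 0.2162]] yaw (np.float64(90.9519724870245), array([0.01740531, 0.04985289]))
top yellow hidden
scene red 58 [[0.4998, 0.1962, 0.1872], [0.5104, 0.2194, 0.2157], [0.5149, 0.2339, 0.2239]] yaw (np.float64(94.36434244073665), array([0.01680976, 0.041736  ]))
top red hidden
```

{"api": "send_rows", "payload": {"increments": [[[40,1,-1,0,0,0,0],[40,2,-1,0,0,0,0],[40,3,-1,0,0,0,0],[40,3,-1,0,0,0,0]]]}}

```text
time_s: 23.28
ee_pos: [0.5113, 0.2099, 0.1729]
orientation: [-0.025, 0.706, 0.025, 0.708]
wrist_force: [0.1, 0.5, -1.3]
opening: 0.577
```

{"api": "send_rows", "payload": {"increments": [[[40,1,0,0,0,0,0],[40,1,0,0,0,0,0],[40,1,0,0,0,0,0]]]}}

```text
time_s: 23.53
ee_pos: [0.5114, 0.21, 0.172]
orientation: [-0.025, 0.706, 0.025, 0.708]
wrist_force: [0.6, -0.9, -1.3]
opening: 0.577
```

{"api": "send_rows", "payload": {"increments": [[[40,1,0,0,0,0,0],[40,1,0,0,0,0,0],[40,1,0,0,0,0,0]]]}}

```text
time_s: 23.78
ee_pos: [0.5115, 0.2101, 0.1715]
orientation: [-0.025, 0.705, 0.025, 0.708]
wrist_force: [-0.6, -1.0, 3.9]
opening: 0.572
```

Bearing (3.9 N). Release and rise.

{"api": "send_rows", "payload": {"increments": [[[40,-0.5,0,0,0,0,0],[53,-0.5,0,0,0,0,0],[58,-0.5,0,0,0,0,0],[65,-0.5,0,0,0,0,0],[75,-0.5,0,0,0,0,0],[85,-0.5,0,0,0,0,0],[85,-0.5,0,0,0,0,0],[85,-0.5,0,0,0,0,0]]]}}

```text
time_s: 24.45
ee_pos: [0.5114, 0.21, 0.1715]
orientation: [-0.025, 0.706, 0.025, 0.708]
wrist_force: [-0.6, -0.5, 0.2]
opening: 0.997
```

{"api": "send_rows", "payload": {"increments": [[[85,-10,0,0,0,0,0],[85,-35,0,0,0,0,0],[85,-70,0,0,0,0,0],[85,-105,0,0,0,0,0],[85,-135,0,0,0,0,0],[85,-135,0,0,0,0,0],[85,-135,0,0,0,0,0]]]}}

```text
time_s: 25.03
ee_pos: [0.5117, 0.2105, 0.3092]
orientation: [-0.024, 0.704, 0.025, 0.709]
wrist_force: [-0.7, 0.5, -0.8]
opening: 0.996
```

{"api": "send_rows", "payload": {"increments": [[[85,0,-35,-10,0,0,0],[85,0,-70,-20,0,0,0],[85,0,-105,-30,0,0,0],[85,0,-140,-40,0,0,0],[85,0,-175,-45,0,0,0],[85,0,-200,-50,0,0,0],[85,0,-200,-50,0,0,0],[85,0,-200,-50,0,0,0]]]}}

```text
time_s: 25.7
ee_pos: [0.4744, 0.0055, 0.3059]
orientation: [-0.024, 0.706, 0.023, 0.707]
wrist_force: [0.8, 0.5, -0.1]
opening: 0.992
```

Run:
```python
from chk import *
for k in("blue","yellow","red"): hang(k)
n="scene"; p,d=snap(n); cv2.imwrite("pics/final.png",cv2.resize(p[100:360,120:480],(800,578),interpolation=cv2.INTER_CUBIC)[:,:,::-1])
s=arm.state(); print(s["time_s"],s["wrist_force"],np.abs(s["qd"]).max())
# bystanders: change vs start within board/dish/bowls
z=np.load("scene0.npz"); q=z["p"]
for nm,(u,v,r) in dict(dish=(254,325,40),cup=(367,173,14),bowl=(441,171,34),pot=(437,228,22),st1=(146,273,6),st2=(274,238,6),st3=(186,203,6)).items():
    print(nm,np.abs(p[v-r:v+r,u-r:u+r].astype(int)-q[v-r:v+r,u-r:u+r]).mean().round(1))
```

```text
scene blue 121 [[0.5835, 0.1888, 0.168], [0.5919, 0.2058, 0.2081], [0.598, 0.2372, 0.218]] yaw (np.float64(94.58759526303565), array([0.0201607, 0.0494936]))
top blue 61 [[0.5803, 0.1914, 0.163], [0.5876, 0.2139, 0.2108], [0.5949, 0.2379, 0.2174]] yaw (np.float64(94.82128836242165), array([0.01274483, 0.04682502]))
scene yellow 85 [[0.5429, 0.1876, 0.1662], [0.5514, 0.1981, 0.2045], [0.5563, 0.2362, 0.218]] yaw (np.float64(91.86577345920587), array([0.0153313 , 0.04965431]))
top yellow 65 [[0.5395, 0.19, 0.166], [0.5468, 0.2117, 0.2107], [0.5527, 0.2374, 0.2194]] yaw (np.float64(96.39632677721418), array([0.10019592, 0.04843955]))
scene red 98 [[0.5011, 0.1854, 0.1734], [0.5097, 0.2025, 0.2102], [0.5162, 0.2323, 0.2179]] yaw (np.float64(93.643115782636), array([0.01913974, 0.05104446]))
top red 57 [[0.5002, 0.1878, 0.1888], [0.5053, 0.21, 0.2116], [0.5121, 0.2316, 0.2187]] yaw (np.float64(93.63919519476572), array([0.01138714, 0.04685605]))
26.05 [ 0.22331244  0.24335978 -0.80383052] 0.005549163330447286
dish 2.3
cup 4.9
bowl 1.8
pot 1.5
st1 2.3
st2 18.2
st3 17.2
```

View pics/final.png

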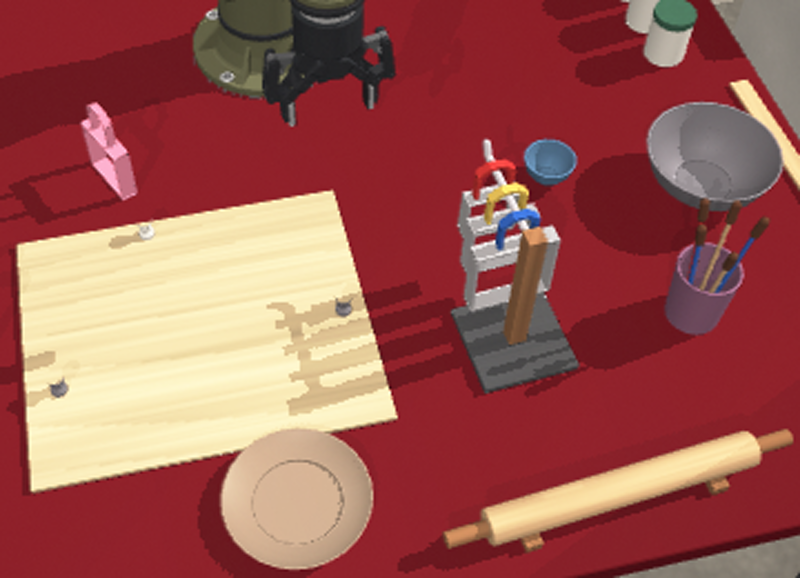

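All three hang in order: blue nearest the post, then yellow, then red at crop (515,225), (510,195) and (495,170). The stamps are at their starting pixels, so the image differences there come from changed shadows.

```bash
python3 -c "
from rig import arm; print(arm.sign_off())"
```

```text
the job is handed in; nothing more can be done
None
```

All three cutters hang on the hook in order: large blue nearest the post, then medium yellow, then small red nearest the tip. I handed the job in at about 26 s of the 72 s allowed; the hand-in gives no verdict.

**Hanging:** the last check from both cameras put the loop tops at about 218 mm, which means the eyes are near 210–212 mm. The loops are about 40 mm apart along the arm (x ≈ 0.59, 0.55 and 0.51 m). Each is within about 3 mm of the arm sideways.

**Arm:** it stands clear of the hook with almost no wrist force (under 1 N).

**Bystanders:** all seven are at their starting places in the picture. The automatic before/after comparison flagged two of the stamps. I put this down to changed shadows on the board, as both stamps are still upright at the same pixels.

**Disagreements:** the two cameras differed by 3–5 mm on where the cutters stood. I used the average of the two, and all the grasps held. I closed on the red loop about 5 mm higher than planned and allowed for that when hanging it.

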